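# Sort out the gel bench: three things on the wrong equipment

### The arm

A 6-joint arm with a two-finger parallel gripper is mounted at the origin on the work surface. World frame = base frame: x ahead of the robot, y to its left, z up, the work surface at z = 0. Lengths are in m, angles in degrees, forces in N, time in s.
With the tool pointing down it reaches from about 0.275 to 0.975 m from the base axis. Payload 8.4 kg.
Tool frame: the origin (TCP) lies at the very end of the fingers, on their centre line; the grasp point (between the pads) lies 19 mm behind it (manip.grip_depth is the distance from the TCP to the grasp point, in m); z points along the fingers, y is the direction in which the jaws open and shut (so a half turn about z gives the same grasp; the last joint's range is limited). The gripper opens to 92 mm and grips with 3 to 60 N. Pads are 20 mm wide; open, the fingers measure 128 mm over their backs; the gripper's body (75 mm by 189 mm) begins 69 mm behind the grasp point.
Start: joints at [69.362, 20.225, 93.587, -0, 66.188, -0.138], TCP at [0.219, 0.585, 0.215] pointing down, gripper open.
Joint ranges: [-150.9, 150.9], [-52.94, 120.26], [3.33, 152.33], [-74.26, 254.26], [0, 154.13], [-172.89, 172.89]. Speed limits (degrees/s): [127.2, 127.2, 159.86, 180, 180, 180].

### API

Orientations are given as [roll, pitch, yaw] about the fixed x, y, z axes, in that order (R = Rz(yaw) Ry(pitch) Rx(roll)).
In Python, from bench import manip, viewer, sign_off, masks_of gives the robot as it stands.
- The arm moves only by the tool jog_arm, never from a script. Its argument "steps" is one flat list of numbers, 7 for each row, row after row: the shift along the tool's x, y, z in cm, then the turn, a rotation vector about the tool's x, y, z in degrees, then the opening in per cent of the stroke, from 0 (shut) to 100 (fully open). In form: [x, y, z, wx, wy, wz, claw, x, y, z, wx, wy, wz, claw, ...]. A call has 1 to 12 rows; each row shifts and turns the commanded pose from where the row before left it, along the tool's axes as they then stand; what a row does not reach is not made up. A row lasts 1/12 s, in which the tool goes at most 41.7 mm and 7.16 degrees, less where a joint would pass 70% of its speed; a pose out of reach is approached as far as the arm can. A call is refused whole if a number of a shift passes 4.17 or a number of a turn 7.16, either way. A call with a gripper value outside its range is refused whole. The fingers move at their own pace and stop on an object; the grip force is fixed at half the most. Time passes only in rows, so rows that do not move let the fingers close. It gives the time, the measured TCP pose, the force and the opening at its end, in the units of the state.
- manip.get_obs(): the state, without advancing time (a new reading comes with each control period).
- viewer.camera(name): name is "scene" or "top" or "wrist"; returns a dict with "img" (384x512x3 uint8, red, green, blue), "depth" (384x512 float32, m along the optical axis (not along the pixel's ray), 0 where there is no reading), "fovy" (degrees; the focal length in pixels is half the picture's height over the tangent of half this angle, whatever the lens; pixels are square), "cx", "cy" (the principal point, pixels), "R" (3x3) and "t" (3): a world point X has camera coordinates R X + t. Camera axes: x right, y down, z forward; pixel columns grow to the right and rows downward; lengths in m; the calibration is good to about 2 mm. A picture is of the moment at which its call begins.
- sign_off(): hands the job in, once; it reports no verdict.
Trained networks look in a picture, given as the dict that the camera call returned (one of the last four; its "shot" number tells which), for a name from the list of things; names that differ only in an ending like _2 or _b are one class to them, and where a whole thing is asked for, a point or a joint stands for the part that bears it (a point fixed in the world has none). Each returns a list of dicts, best first, with "score" (0 to 1); they miss things now and then, are a little off and sometimes report something else, mostly with a low value. They report only what shows in the picture. A call takes as long as a camera call. They do not tell look-alikes from the thing itself.
- masks_of(query, picture): "pixels" (384x512 bool, what is visible of it) and "pixel" ([column, row] in pixels, amid what is visible of it).
The state is a dict: "t": time; "q": joint angles; "dq": joint speeds; "joint_efforts": joint torques, N m; "eef_pos": TCP position; "tool_rot": TCP orientation; "force": force on the tool from outside, world axes, zero at the start; "wrist_torque": the same for the moment, N m; "finger_gap": opening from 0.0 (shut) to 1.0 (fully open).
Only numpy, scipy, OpenCV 4.12 (cv2) and the standard library are available. Lean on these libraries where they do the work, as an engineer would, in place of code of your own. Each camera call takes 0.05 s, during which the arm holds its last target.

### The job

The three things on the gel bench each stand on the wrong equipment: put the capped bottle on the round plate of the stirrer, the aluminium tube block on the plate of the heater and the tip box in the shallow white tray, first parking one of them in the middle of the empty rubber mat, and letting it go there, to free a place. Set each down gently, upright and well centred, the block and the tip box squared up with their long side along the long side of the plate or tray. Do not tip anything over, and leave the beaker, the white tube rack and the amber jar where they are.

Things in the scene. Friction and masses are not known exactly. Their poses are not given: they have to be found in the camera images.
- bottle: small clear glass laboratory bottle with a paper label band and a blue screw cap, much smaller than the two fixed buffer bottles at the back of the bench: body 56 mm diameter to 66 mm height, cap 44 mm diameter from 84 to 108 mm height (the total height); about 0.2 kg. Origin at the centre of its underside, z up along its axis. At the start it stands on the heater.
- block: solid bare aluminium tube block, 50 mm along its x, 90 mm along its y (long side), 40 mm high, with six small capped tubes fixed in its top that reach 50 mm height; about 0.35 kg. Origin at the centre of its underside. At the start it stands in the tray.
- tipbox: box of pipette tips: translucent lower box with a yellow rack of 40 tips on top, 56 mm along its x, 84 mm along its y (long side), 54 mm high, one solid piece; about 0.12 kg. Origin at the centre of its underside. At the start it stands on the stirrer.
- stirrer: white magnetic stirrer, fixed: housing 150 x 130 mm, 46 mm high, with a round flat white plate of 120 mm diameter whose top is 55 mm above the bench. Origin on the bench under the plate's centre; its front with the black knob faces its -x (housing from x -85 to +65 mm). The bottle's place.
- heater: grey block heater, fixed: housing 135 x 135 mm, 36 mm high, with a flat rectangular aluminium plate, 80 mm along its x and 110 mm along its y, whose top is 45 mm above the bench. Origin on the bench under the plate's centre; its front with three black windows faces its -x. The tube block's place.
- tray: shallow white rimmed tray, fixed: 115 mm along its x and 145 mm along its y outside, walls 5 mm thick, floor 5 mm above the bench, rim 12 mm above the bench. Origin on the bench under its centre. The tip box's place.
- mat: dark square rubber mat, fixed, 150 x 150 mm, 4 mm thick, empty at the start: the parking spot. Origin on the bench under its centre.
- beaker: empty glass beaker, 60 mm diameter at the rim, 75 mm high, loose, nearest the robot in the middle; to be left alone. Origin at the centre of its underside.
- rack: low white plastic tube rack with 12 open cells, 80 x 120 x 30 mm, loose, far right; to be left alone. Origin at the centre of its underside.
- jar: squat amber glass jar with a paper label and white lid, 60 mm diameter, 60 mm high, loose, far left; to be left alone. Origin at the centre of its underside.
Not all that is in view belongs to the job. Leave any purple or red look-alike of the stirrer alone.

How it is judged:
By the outcome, as a careful person would: the job done as asked, in the order asked, and still so for the second after the job is handed in, with the robot touching nothing.
It also fails if it takes over 120 s, if anything falls off the work surface, if the arm or the gripper's body presses on something with over 40 N, if the wrist force passes 120 N, or if a joint passes its speed limit or range.

## Working session

There is one attempt and no reset: what is moved stays moved. The work goes in short steps, Python scripts to look and compute and a tool call to move; the robot and the scene stay as the last step left them, time stands still between calls to the robot, and variables do not carry over. Pictures are saved under pics/ and viewed, and the job is handed in when it is done.

Besides the shell and the picture viewer there is one more tool, called in YAML: its name, and indented under it one key for each argument. jog_arm: Moves the arm, as the interface text tells. Its arguments: {"type":"object","properties":{"steps":{"type":"array","items":{"type":"number"}}},"required":["steps"]}

```bash
mkdir -p pics; ls
cat > h.py <<'E'
import numpy as np, cv2
from bench import manip, viewer, sign_off, masks_of
def K(p):
    f=p["img"].shape[0]/2/np.tan(np.radians(p["fovy"])/2); return f,p["cx"],p["cy"]
def cloud(p):
    f,cx,cy=K(p); d=p["depth"]; v,u=np.mgrid[:d.shape[0],:d.shape[1]]
    C=np.stack([(u-cx)/f*d,(v-cy)/f*d,d],-1)
    W=(C-np.asarray(p["t"]))@np.asarray(p["R"]); W[d<=0]=np.nan; return W
def save(p,n,s=1.5): cv2.imwrite(f"pics/{n}.png",cv2.resize(p["img"][:,:,::-1],None,fx=s,fy=s,interpolation=cv2.INTER_CUBIC))
E
python3 - <<'E'
from h import *
o=manip.get_obs();print(o)
for n in["scene","top","wrist"]:
    p=viewer.camera(n);save(p,n+"0");print(n,p["fovy"],p["cx"],p["cy"],-np.array(p["R"]).T@p["t"])
    np.savez(f"{n}0.npz",**{k:v for k,v in p.items()})
    if n=="top":
      W=cloud(p)
      for q in["bottle","block","tipbox","stirrer","heater","tray","mat","beaker","rack","jar"]:
        for m in masks_of(q,p):
            px=m["pixels"];print(q,round(m["score"],2),m["pixel"],px.sum(),np.nanmedian(W[px],0).round(3))
E
```

```text
pics
{'t': 0.0, 'q': array([ 6.93620365e+01,  2.02626154e+01,  9.36305028e+01, -2.03126932e-04,
        6.61882901e+01, -1.36565236e-01]), 'dq': array([-0.0472742 , -0.02987422,  0.04078821,  0.02210898, -0.01240023,
       -0.02280012]), 'joint_efforts': array([ 3.83722043e-03, -5.93863428e+01, -3.34205425e+01,  7.00638606e-02,
        2.37349287e-02, -1.83642874e-04]), 'eef_pos': array([0.21870312, 0.58493417, 0.21385165]), 'tool_rot': array([-1.79918591e+02, -8.31860488e-06,  1.59498684e+02]), 'force': array([ 0.03671152, -0.07575965, -0.37824956]), 'wrist_torque': array([ 0.00405976,  0.01206521, -0.02202843]), 'finger_gap': 0.9996234541545824}
scene 43.67806559310277 259.74157794840767 194.49871779138832 [ 0.90959015 -0.8375415   1.50498642]
top 42.944628825783845 256.5761732069819 184.96431610549615 [ 0.08706158 -0.13372922  1.84671517]
bottle 0.68 [192.3, 154.5] 277 [0.571 0.101 0.12 ]
block 0.91 [249.9, 152.0] 339 [ 0.605 -0.111  0.045]
tipbox 0.95 [316.8, 181.6] 414 [ 0.465 -0.357  0.104]
tipbox 0.45 [248.1, 148.6] 377 [ 0.605 -0.107  0.044]
stirrer 0.95 [395.4, 216.0] 1536 [ 0.35  -0.645  0.051]
stirrer 0.79 [341.0, 247.7] 1560 [ 0.229 -0.44   0.051]
stirrer 0.55 [311.6, 195.7] 1056 [ 0.43  -0.338  0.049]
heater 0.61 [195.8, 167.1] 996 [0.545 0.106 0.038]
heater 0.45 [316.6, 135.6] 719 [ 0.667 -0.359  0.01 ]
tray 0.73 [134.6, 201.9] 1460 [0.413 0.339 0.004]
tray 0.67 [250.2, 156.9] 749 [ 0.608 -0.103  0.006]
mat 0.84 [132.6, 200.8] 1471 [0.415 0.337 0.004]
beaker 0.74 [222.6, 200.9] 195 [ 0.41  -0.003  0.019]
rack 0.75 [315.5, 138.3] 679 [ 0.664 -0.356  0.011]
rack 0.2 [197.2, 165.0] 1079 [0.546 0.099 0.038]
jar 0.63 [126.6, 137.3] 229 [0.657 0.355 0.056]
wrist 71.58008253355818 252.11252396998978 190.96094489812725 [0.15198317 0.6093783  0.38534657]
```

View pics/scene0.png

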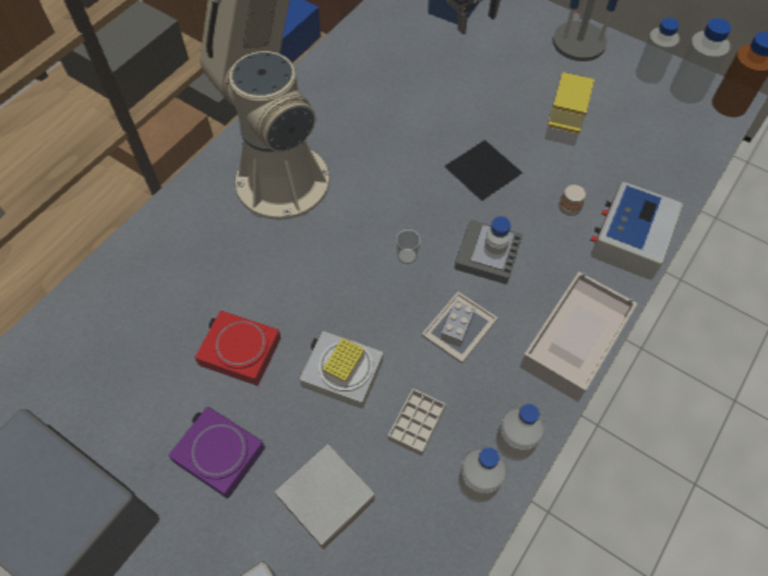

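View pics/top0.png

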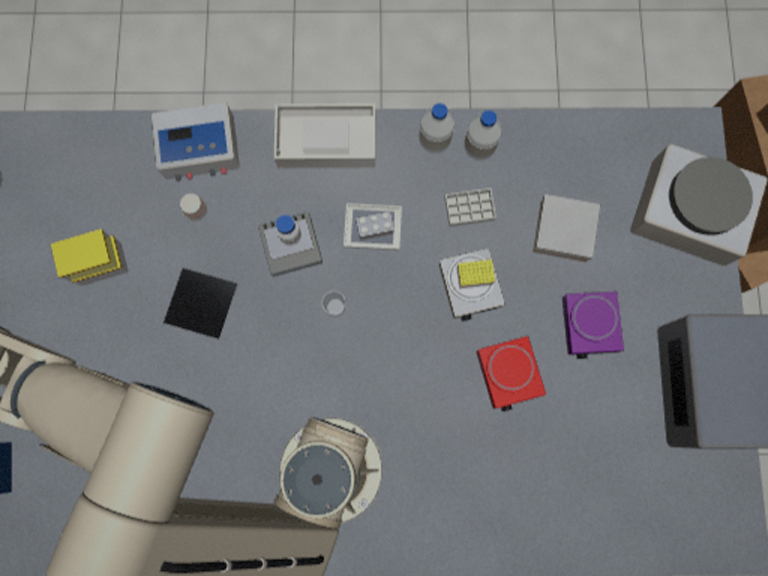

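View pics/wrist0.png

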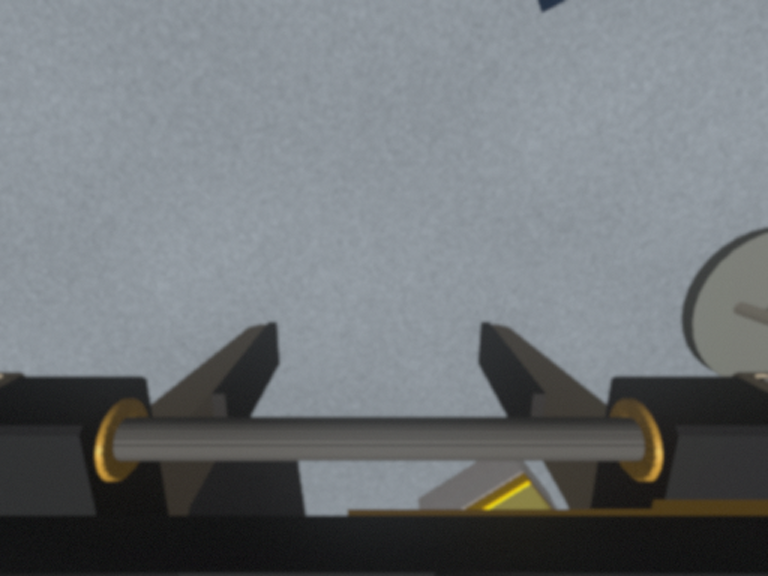

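The scene matches the list. Stirrer candidates are the white one (312,186), red (341,248) and purple (395,216). I choose the white one, because it carries the tip box. The yellow box at top px (58,170) is not the tip box, which is at (317,182). The fixed bottles at (291,83) and (323,88) are not the target bottle, which is at (192,154). Next I measure poses from depth and take a close crop.

```bash
cat > m.py <<'E'
from h import *
L={n:dict(np.load(n+"0.npz",allow_pickle=True)) for n in("scene","top")}
Wt={n:cloud(L[n]) for n in L}
def rect(P):
    (c,s,a)=cv2.minAreaRect((P[:,:2]*1000).astype(np.float32)); 
    if s[0]>s[1]: s=s[::-1]; a+=90   # s[0] short ; a: dir of short side
    return np.round(c,1),np.round(s,1),round(((a-90)%180)-90,1)
for n in L:
    W=Wt[n]; I=L[n]["img"].astype(int)
    def near(c,r,z0,z1): return (np.hypot(W[...,0]-c[0],W[...,1]-c[1])<r)&(W[...,2]>z0)&(W[...,2]<z1)
    print(n,"bench z",np.nanmedian(W[near((.45,.1),.05,-.03,.03)][:,2]).round(4))
    dark=(I.max(-1)<50)
    print(" mat",rect(W[near((.415,.337),.12,-.02,.02)&dark]))
    print(" cap", W[near((.58,.1),.08,.135,.18)].mean(0).round(4), np.nanmax(W[near((.58,.1),.08,.11,.18)][:,2]))
    b=near((.605,-.107),.09,.036,.075);print(" block",rect(W[b]),b.sum())
    b=near((.605,-.107),.12,.007,.03);print(" tray",rect(W[b]),b.sum())
    b=near((.465,-.355),.09,.09,.13);print(" tip",rect(W[b]),b.sum(),np.median(W[b][:,2]))
    b=near((.44,-.34),.13,.03,.075);print(" stir",rect(W[b]),b.sum())
    b=near((.55,.1),.11,.02,.06);print(" heater",rect(W[b]),b.sum())
    for nm,c in dict(beaker=(.41,-.003),rack=(.665,-.357),jar=(.657,.355)).items():
        b=near(c,.08,.01,.1);print(" ",nm,rect(W[b]),W[b].mean(0).round(3))
    b=(W[...,0]<.95)&(W[...,0]>.7)&(abs(W[...,1])<.5)&(W[...,2]>.03); print(" back min x",np.nanmin(W[b],0),np.nanmax(W[b],0))
p=L["top"]["img"][:,:,::-1]
cv2.imwrite("pics/crop.png",cv2.resize(p[90:270,80:440],None,fx=2.2,fy=2.2,interpolation=cv2.INTER_CUBIC))
E
python3 m.py
```

```text
scene bench z 0.0005
 mat (array([417.2, 337.1]), array([148.6, 149.1]), -17.3)
 cap [0.5832 0.1017 0.1508] 0.16132786763408116
 block (array([ 611.2, -110.7]), array([50.7, 94.7]), 11.0) 351
 tray (array([ 594.6, -109.2]), array([215.4, 229.5]), 7.1) 545
 tip (array([ 470.4, -358.1]), array([58.2, 86.8]), 6.7) 466 0.10485417038658598
 stir (array([ 453.5, -355.2]), array([134.1, 162.1]), -76.0) 1184
 heater (array([565.2, 106.5]), array([135.2, 141.7]), 15.8) 928
  beaker (array([395.4,   3.3]), array([ 92. , 126.2]), -87.0) [ 0.403 -0.007  0.048]
  rack (array([ 674. , -355.8]), array([104.1, 123.1]), 8.5) [ 0.663 -0.358  0.023]
  jar (array([671.5, 373.2]), array([ 89.2, 114.9]), 16.9) [0.666 0.35  0.045]
 back min x [ 0.70026865 -0.43509072  0.03007191] [0.93247319 0.46911571 0.18922146]
top bench z 0.0003
 mat (array([413.4, 338.2]), array([145.3, 150.4]), -16.5)
 cap [0.5798 0.1052 0.1513] 0.16127775115534926
 block (array([ 610.5, -108.8]), array([53.4, 90. ]), 11.5) 303
 tray (array([ 603.5, -106.1]), array([225.2, 226.8]), -0.8) 500
 tip (array([ 470. , -356.6]), array([58.1, 84.5]), 6.3) 365 0.10485908594471319
 stir (array([ 452.9, -353.1]), array([131.7, 163.4]), -75.9) 997
 heater (array([562.9, 108.8]), array([135.7, 138.3]), -74.3) 991
  beaker (array([402.5,  -6. ]), array([ 92.7, 127.1]), 82.8) [ 0.407 -0.004  0.047]
  rack (array([ 669.7, -351.2]), array([128.6, 139.1]), -81.4) [ 0.662 -0.358  0.023]
  jar (array([652.2, 349.8]), array([139.3, 142. ]), -30.2) [0.658 0.356 0.046]
 back min x [ 0.70027416 -0.43165626  0.03000898] [0.93589656 0.4656464  0.19106224]
```

Run:
```python
from h import *
p=dict(np.load("wrist0.npz",allow_pickle=True)); o=manip.get_obs()
from scipy.spatial.transform import Rotation as R
Rt=R.from_euler('xyz',o["tool_rot"],degrees=True).as_matrix()
C=-p["R"].T@p["t"]; print("cam in tool",Rt.T@(C-o["eef_pos"])); print("cam axes in tool (cols)",(Rt.T@p["R"].T).round(3)); print(Rt.round(3))
```

```text
cam in tool [ 0.07105601 -0.00099072 -0.1707486 ]
cam axes in tool (cols) [[ 0.    -0.968 -0.253]
 [ 1.     0.     0.001]
 [-0.001 -0.253  0.968]]
[[-0.937  0.35  -0.   ]
 [ 0.35   0.937  0.   ]
 [ 0.     0.    -1.   ]]
```

View pics/crop.png

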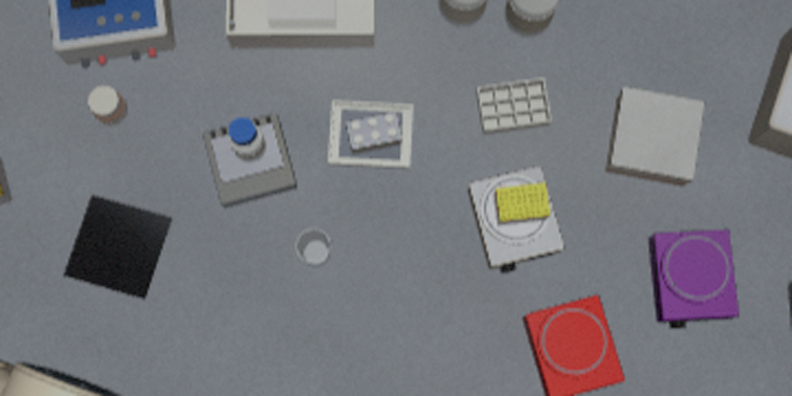

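Crop check: white stirrer with the tip box at crop (515,215), block in the small tray (370,130), bottle on the heater (243,137), mat (118,247). First move: rotate and rise in place, then go over to the bottle.

jog_arm:
  steps: [0,0,-1,0,0,6.7,100,0,0,-1,0,0,6.7,100,0,0,-1,0,0,6.7,100,0,0,-1,0,0,6.7,100,0,0,-1,0,0,6.7,100,0,0,-1,0,0,6.7,100,0,0,-1,0,0,6.7,100,0,0,-1,0,0,6.7,100,0,0,0,0,0,0,100]

```text
t: 1.4
eef_pos: [0.2193, 0.5863, 0.2967]
tool_rot: [179.9, -0.1, 105.6]
force: [0.1, 0.5, 0.0]
finger_gap: 1.002
```

```bash
cat > go.py <<'E'
from h import *
import sys
x,y,z,psi=map(float,sys.argv[1:5]); o=manip.get_obs(); e=o["eef_pos"]; a=o["tool_rot"][2]; r=np.radians(a)
d=np.array([x,y,z])-e
tx=np.array([np.cos(r),np.sin(r),0]);ty=np.array([np.sin(r),-np.cos(r),0])
w=((-(psi+90-a)+90)%180)-90
print("t",o["t"],"tcp",e.round(4),"psi",round(a-90,2),"rot",o["tool_rot"].round(2),"gap",round(o["finger_gap"],3),"F",o["force"].round(2))
print("tool shift cm",(100*np.array([d@tx,d@ty,-d[2]])).round(2),"then turn wz",round(w,2))
E
python3 go.py .50 .10 .30 15.8
```

```text
t 1.4 tcp [0.2193 0.5863 0.2967] psi 15.59 rot [ 1.7989e+02 -1.5000e-01  1.0559e+02] gap 1.002 F [0.06 0.51 0.04]
tool shift cm [-54.39  13.97  -0.33] then turn wz -0.21
```

jog_arm:
  steps: [-2,0.5,0,0,0,0,100,-3.9,1,0,0,0,0,100,-3.9,1,0,0,0,0,100,-3.9,1,0,0,0,0,100,-3.9,1,0,0,0,0,100,-3.9,1,0,0,0,0,100,-3.9,1,0,0,0,0,100,-3.9,1,0,0,0,0,100,-3.9,1,0,0,0,0,100,-3.9,1,0,0,0,0,100,-3.9,1,0,0,0,0,100,-3.9,1,0,0,0,0,100]

```text
t: 2.4
eef_pos: [0.4529, 0.1832, 0.2943]
tool_rot: [180.0, -0.0, 106.2]
force: [1.6, 1.3, 1.1]
finger_gap: 1.005
```

jog_arm:
  steps: [-3.9,1,0,0,0,0,100,-3.9,1,0,0,0,0,100,-2,0.5,0,0,0,0,100,0,0,0,0,0,0,100,0,0,0,0,0,0,100]

```text
t: 2.82
eef_pos: [0.5034, 0.0969, 0.294]
tool_rot: [-180.0, -0.0, 105.9]
force: [-0.1, 0.8, 0.7]
finger_gap: 1.001
```

```bash
python3 go.py .58 .103 .20 15.8
python3 - <<'E'
from h import *
p=viewer.camera("wrist");save(p,"w1");np.savez("w1.npz",**p)
W=cloud(p);b=(np.hypot(W[...,0]-.58,W[...,1]-.1)<.08)&(W[...,2]>.145)&(W[...,2]<.16)
P=W[b];print(len(P),P.mean(0),cv2.minEnclosingCircle((P[:,:2]*1000).astype(np.float32)))
E
```

```text
t 2.8167 tcp [0.5034 0.0969 0.294 ] psi 15.93 rot [-1.7995e+02 -2.0000e-02  1.0593e+02] gap 1.001 F [-0.14  0.81  0.7 ]
tool shift cm [-1.51  7.54  9.4 ] then turn wz 0.13
1026 [0.58074435 0.10719557 0.15314354] ((581.6085815429688, 106.1954116821289), 22.070722579956055)
```

View pics/w1.png

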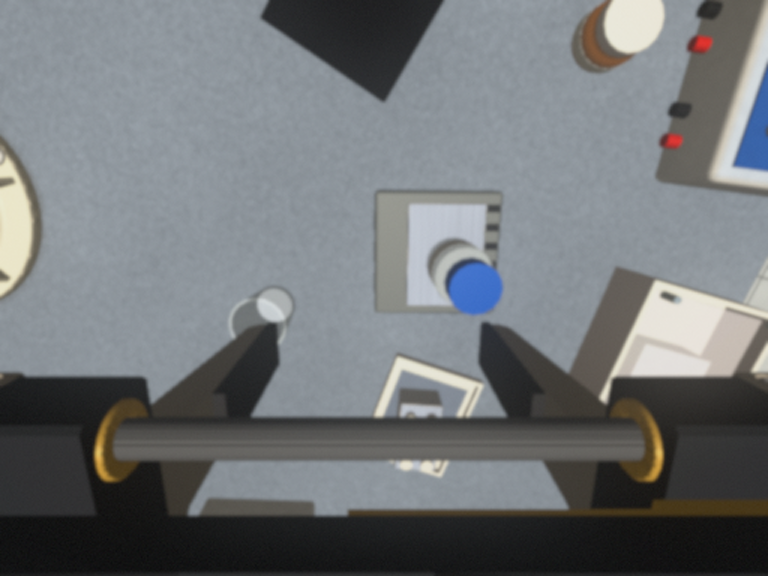

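The wrist view shows the bottle cap at (473,288), heater around (440,250), tray (425,410), beaker (262,310) and mat (360,40). Moving over the cap.

jog_arm:
  steps: [-0.3,2,2,0,0,0,100,-0.5,3,3,0,0,0,100,-0.46,2.7,3,0,0,0,100,0,0,1.4,0,0,0,100,0,0,0,0,0,0,100,0,0,0,0,0,0,100]

```text
t: 3.37
eef_pos: [0.5788, 0.1078, 0.2006]
tool_rot: [-179.8, -0.0, 106.1]
force: [-1.6, 0.6, -0.6]
finger_gap: 0.995
```

```bash
python3 go.py .581 .106 .122 15.93
python3 - <<'E'
from h import *
p=viewer.camera("wrist");save(p,"w2")
W=cloud(p);b=(np.hypot(W[...,0]-.58,W[...,1]-.1)<.08)&(W[...,2]>.145)&(W[...,2]<.16)
P=W[b];print(len(P),P.mean(0),cv2.minEnclosingCircle((P[:,:2]*1000).astype(np.float32)))
E
```

```text
t 3.3667 tcp [0.5788 0.1078 0.2006] psi 16.05 rot [-1.7984e+02 -3.0000e-02  1.0605e+02] gap 0.995 F [-1.57  0.57 -0.59]
tool shift cm [-0.23  0.17  7.86] then turn wz 0.12
1966 [0.58148736 0.10731475 0.15324394] ((581.8355712890625, 106.09294891357422), 22.048730850219727)
```

View pics/w2.png

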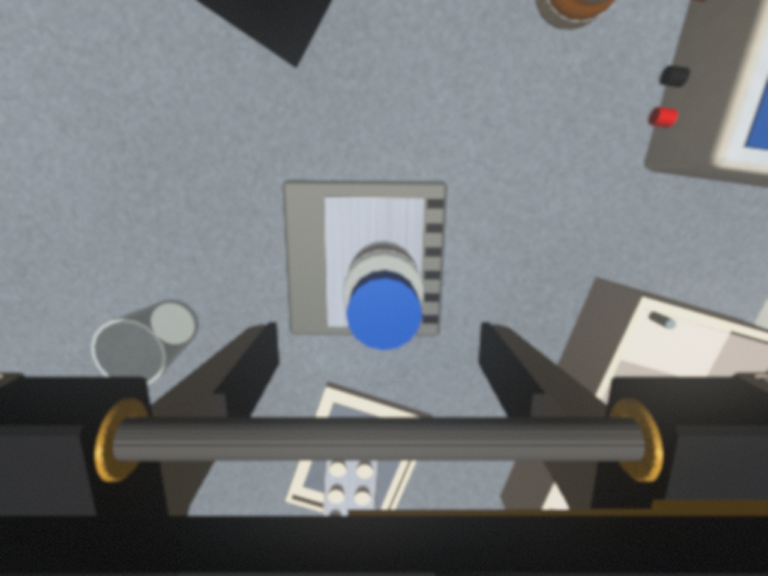

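jog_arm:
  steps: [-0.15,0.25,1.5,0,0,0,100,0,0,2.5,0,0,0,100,0,0,2,0,0,0,100,0,0,1.3,0,0,0,100,0,0,0.5,0,0,0,100,0,0,0,0,0,0,100]

```text
t: 3.92
eef_pos: [0.5826, 0.1062, 0.124]
tool_rot: [180.0, -0.0, 105.9]
force: [-0.3, 0.7, 0.3]
finger_gap: 1.0
```

jog_arm:
  steps: [0,0,0,0,0,0,60,0,0,0,0,0,0,55,0,0,0,0,0,0,50,0,0,0,0,0,0,45,0,0,0,0,0,0,40,0,0,0,0,0,0,30,0,0,0,0,0,0,20,0,0,0,0,0,0,20]

```text
t: 4.58
eef_pos: [0.5829, 0.1058, 0.1233]
tool_rot: [-180.0, -0.0, 105.9]
force: [0.1, -0.1, 1.3]
finger_gap: 0.47
```

jog_arm:
  steps: [0,0,-0.5,0,0,0,20,0,0,-1.5,0,0,0,20,0,0,-2.5,0,0,0,20,0,0,-2.5,0,0,0,20,0,0,-1,0,0,0,20,0,0,0,0,0,0,20]

```text
t: 5.08
eef_pos: [0.5845, 0.1061, 0.2059]
tool_rot: [179.7, 0.0, 105.9]
force: [1.2, 0.2, -2.0]
finger_gap: 0.472
```

```bash
python3 go.py .4155 .30 .20 15.93
python3 - <<'E'
from h import *
p=viewer.camera("wrist");save(p,"w3");np.savez("w3.npz",**p)
W=cloud(p);b=(np.hypot(W[...,0]-.565,W[...,1]-.107)<.08)&(W[...,2]>.0415)&(W[...,2]<.049)
P=W[b];(c,s,a)=cv2.minAreaRect((P[:,:2]*1000).astype(np.float32));print(len(P),c,s,a,np.median(P[:,2]))
E
```

```text
t 5.0833 tcp [0.5845 0.1061 0.2059] psi 15.9 rot [1.7975e+02 3.0000e-02 1.0590e+02] gap 0.472 F [ 1.21  0.19 -1.97]
tool shift cm [ 23.28 -10.94   0.59] then turn wz -0.03
3196 (572.5387573242188, 111.40485382080078) (80.24409484863281, 108.68672943115234) 15.927501678466797 0.04545686225595014
```

View pics/w3.png

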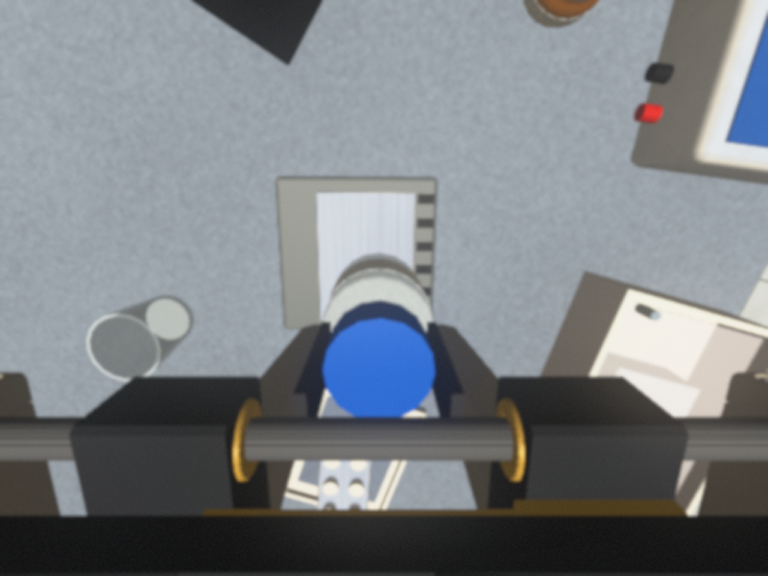

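jog_arm:
  steps: [1,-0.5,0,0,0,0,20,2,-1,0,0,0,0,20,3,-1.4,0,0,0,0,20,3,-1.4,0,0,0,0,20,3,-1.4,0,0,0,0,20,3,-1.4,0,0,0,0,20,3,-1.4,0,0,0,0,20,2.5,-1.1,0,0,0,0,20,1.7,-0.8,0,0,0,0,20,1,-0.5,0,0,0,0,20,0,0,0,0,0,0,20,0,0,0,0,0,0,20]

```text
t: 6.13
eef_pos: [0.4139, 0.2989, 0.2024]
tool_rot: [-179.9, 0.0, 106.0]
force: [0.3, -0.3, -1.4]
finger_gap: 0.474
```

```bash
python3 - <<'E'
from h import *
p=viewer.camera("wrist");save(p,"w4");np.savez("w4.npz",**p)
W=cloud(p);b=(p["img"].max(-1)<45)&(np.hypot(W[...,0]-.415,W[...,1]-.337)<.12)&(W[...,2]<.02)
P=W[b];(c,s,a)=cv2.minAreaRect((P[:,:2]*1000).astype(np.float32));print(len(P),c,s,a,np.median(P[:,2]))
b=(np.hypot(W[...,0]-.415,W[...,1]-.3)<.1)&(W[...,2]>.16)
E
python3 go.py .415 .3375 .084 15.93
```

```text
0 (0.0, 0.0) (0.0, 0.0) 0.0 nan
t 6.1833 tcp [0.4145 0.2986 0.2026] psi 15.93 rot [-1.7995e+02  4.0000e-02  1.0593e+02] gap 0.469 F [ 0.39  0.4  -1.98]
tool shift cm [ 3.73  1.12 11.86] then turn wz -0.0
  return _methods._mean(a, axis=axis, dtype=dtype,
  ret = ret.dtype.type(ret / rcount)
```

View pics/w4.png

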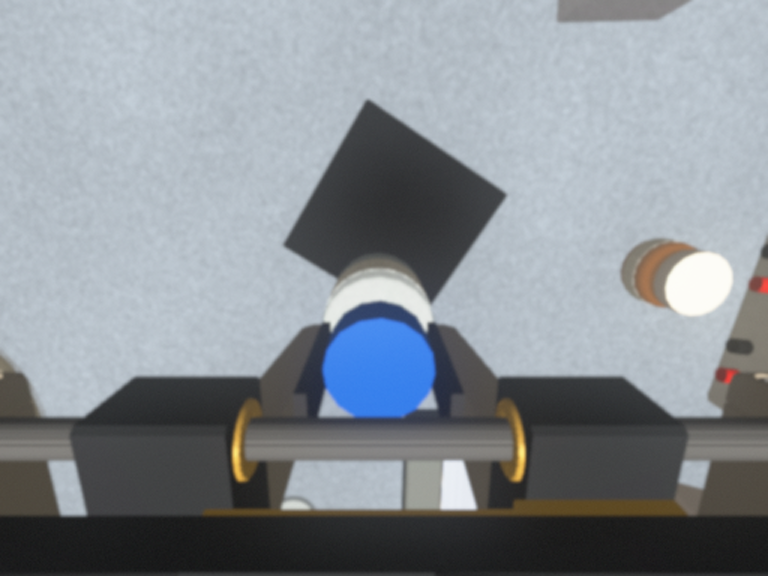

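Run:
```python
from h import *
p=dict(np.load("w4.npz",allow_pickle=True))
W=cloud(p);b=(p["img"].max(-1)<80)&(np.hypot(W[...,0]-.415,W[...,1]-.337)<.12)&(W[...,2]<.02)
P=W[b];(c,s,a)=cv2.minAreaRect((P[:,:2]*1000).astype(np.float32));print(len(P),c,s,a,np.median(P[:,2]))
```

```text
9675 (415.8084411621094, 338.256591796875) (144.8454132080078, 145.34754943847656) 73.8111572265625 0.00446796469647318
```

jog_arm:
  steps: [1,0.3,1,0,0,0,20,1.75,0.6,2,0,0,0,20,1,0.3,2.5,0,0,0,20,0,0,2.5,0,0,0,20,0,0,1.5,0,0,0,20,0,0,1,0,0,0,20,0,0,0.6,0,0,0,20,0,0,0.3,0,0,0,20,0,0,0.2,0,0,0,20,0,0,0,0,0,0,20,0,0,0,0,0,0,20]

```text
t: 7.1
eef_pos: [0.4164, 0.3387, 0.0881]
tool_rot: [179.9, -0.0, 105.9]
force: [-0.3, 0.5, -1.9]
finger_gap: 0.471
```

jog_arm:
  steps: [0,0,0.2,0,0,0,20,0,0,0.15,0,0,0,20,0,0,0.1,0,0,0,20,0,0,0,0,0,0,20,0,0,0,0,0,0,20]

```text
t: 7.52
eef_pos: [0.4158, 0.3385, 0.0829]
tool_rot: [-180.0, -0.0, 105.9]
force: [0.5, 0.1, -1.8]
finger_gap: 0.474
```

jog_arm:
  steps: [0,0,0.1,0,0,0,20,0,0,0,0,0,0,20,0,0,0,0,0,0,20]

```text
t: 7.77
eef_pos: [0.4159, 0.3386, 0.0823]
tool_rot: [180.0, -0.0, 105.9]
force: [-1.9, -1.7, 4.5]
finger_gap: 0.474
```

Contact is light. I release gradually and rise.

jog_arm:
  steps: [0,0,0,0,0,0,50,0,0,0,0,0,0,58,0,0,0,0,0,0,70,0,0,0,0,0,0,85,0,0,0,0,0,0,100,0,0,0,0,0,0,100,0,0,0,0,0,0,100]

```text
t: 8.35
eef_pos: [0.4158, 0.3384, 0.0818]
tool_rot: [-180.0, 0.0, 105.9]
force: [0.4, 1.7, 1.2]
finger_gap: 0.911
```

jog_arm:
  steps: [0,0,-1,0,0,0,100,0,0,-3,0,0,0,100,0,0,-3,0,0,0,100,0,0,-3.5,0,0,0,100,0,0,-3.5,0,0,0,100,0,0,-1.5,0,0,0,100,0,0,0,0,0,0,100]

```text
t: 8.93
eef_pos: [0.4176, 0.3399, 0.2419]
tool_rot: [179.6, -0.2, 105.9]
force: [0.2, 0.3, 0.6]
finger_gap: 1.005
```

```bash
python3 go.py .56 -.12 .24 15.93
python3 - <<'E'
from h import *
p=viewer.camera("wrist");save(p,"w5")
W=cloud(p);b=(np.hypot(W[...,0]-.415,W[...,1]-.337)<.08)&(W[...,2]>.105)&(W[...,2]<.12)
P=W[b];print(len(P),P.mean(0),cv2.minEnclosingCircle((P[:,:2]*1000).astype(np.float32)))
E
```

```text
t 8.9333 tcp [0.4176 0.3399 0.2419] psi 15.9 rot [ 1.796e+02 -1.700e-01  1.059e+02] gap 1.005 F [0.2  0.27 0.55]
tool shift cm [-48.13   1.09   0.19] then turn wz -0.03
1095 [0.41477301 0.33993712 0.11232831] ((415.21685791015625, 338.9154968261719), 22.092864990234375)
```

View pics/w5.png

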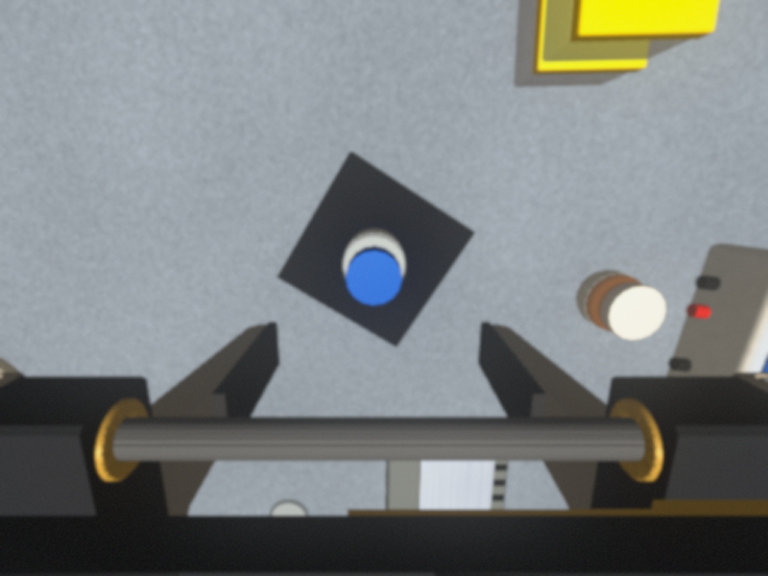

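The bottle stands upright on the mat at (375,275), near the mat's centre. Next the block.

jog_arm:
  steps: [-2,0.2,0,0,0,0,100,-3.8,0.4,0,0,0,0,100,-3.8,0.4,0,0,0,0,100,-3.8,0.4,0,0,0,0,100,-3.8,0.4,0,0,0,0,100,-3.8,0.4,0,0,0,0,100,-3.8,0.4,0,0,0,0,100,-3.8,0.4,0,0,0,0,100,-3.8,0.4,0,0,0,0,100,-3.8,0.4,0,0,0,0,100,-3.8,0.4,0,0,0,0,100,-3.8,0.4,0,0,0,0,100]

```text
t: 9.98
eef_pos: [0.5795, -0.072, 0.2354]
tool_rot: [-179.9, -0.1, 105.9]
force: [0.6, -0.3, -0.0]
finger_gap: 1.0
```

jog_arm:
  steps: [-3.8,0.4,0,0,0,2,100,-3,0.3,0,0,0,2,100,-1,0.1,0,0,0,1,100,0,0,0,0,0,0,100,0,0,0,0,0,0,100]

```text
t: 10.4
eef_pos: [0.6065, -0.1432, 0.2356]
tool_rot: [-179.9, -0.1, 100.9]
force: [-0.6, 0.5, -0.2]
finger_gap: 1.002
```

```bash
cat > rc.py <<'E'
from h import *
def rect(P):
    (c,s,a)=cv2.minAreaRect((P[:,:2]*1000).astype(np.float32))
    if s[0]>s[1]: s=s[::-1]; a+=90
    return np.round(c,1),np.round(s,1),round(((a+90)%180)-90,2)
def sel(W,c,r,z0,z1): return (np.hypot(W[...,0]-c[0],W[...,1]-c[1])<r)&(W[...,2]>z0)&(W[...,2]<z1)
E
python3 - <<'E'
from rc import *
p=viewer.camera("wrist");save(p,"w6");np.savez("w6.npz",**p);W=cloud(p)
b=sel(W,(.61,-.11),.08,.040,.0475);print("blocktop",rect(W[b]),b.sum())
b=sel(W,(.61,-.11),.08,.0475,.06);print("tubes",rect(W[b]),b.sum())
b=sel(W,(.61,-.11),.11,.009,.016);print("rim",rect(W[b]),b.sum())
b=sel(W,(.57,.11),.09,.0415,.049);print("heater",rect(W[b]),b.sum())
E
python3 go.py .611 -.11 .15 11.3
```

```text
blocktop (array([ 611.1, -108.4]), array([49.9, 89.2]), 11.56) 1819
tubes (array([ 610.3, -109. ]), array([40.6, 74.8]), 12.17) 639
rim (array([ 615.1, -102.4]), array([115.2, 145. ]), -3.38) 1293
heater (array([586.1,  60.9]), array([11.3, 79.5]), -78.33) 640
t 10.45 tcp [ 0.6065 -0.1425  0.2359] psi 10.95 rot [-1.7990e+02 -8.0000e-02  1.0095e+02] gap 0.998 F [-0.29  0.35 -0.24]
tool shift cm [3.1  1.06 8.59] then turn wz -0.35
```

View pics/w6.png

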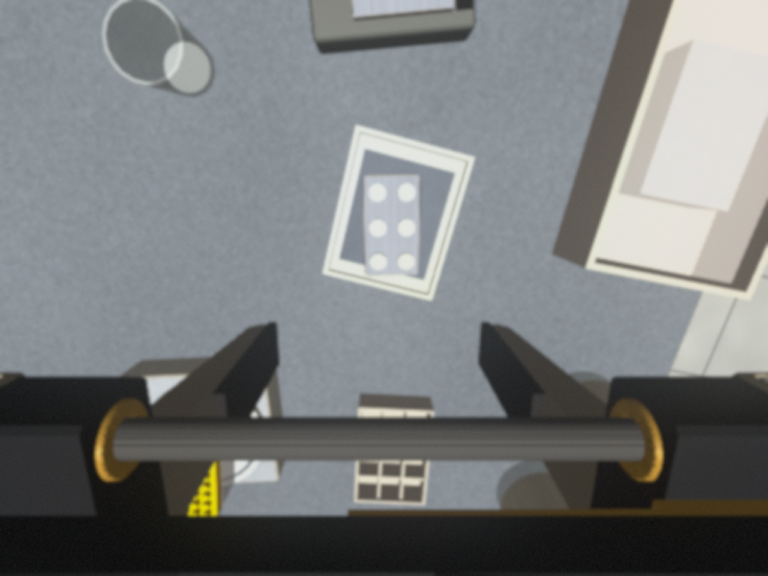

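```bash
python3 - <<'E'
from rc import *
W=cloud(dict(np.load("top0.npz",allow_pickle=True)));W2=cloud(dict(np.load("w6.npz",allow_pickle=True)))
for Q in(W,W2):
  for z in(.03,.06,.09):
    b=(Q[...,0]>.64)&(Q[...,0]<.9)&(Q[...,1]>-.28)&(Q[...,1]<.15)&(Q[...,2]>z); P=Q[b]; 
    if len(P): i=P[:,0].argmin();print(z,P[i].round(3),P[:,2].max().round(3))
E
python3 go.py .611 -.1085 .15 11.5
```

```text
0.03 [0.64  0.067 0.035] 0.191
0.06 [0.776 0.084 0.076] 0.191
0.09 [0.791 0.14  0.09 ] 0.191
0.03 [0.64  0.06  0.036] 0.367
0.06 [ 0.64  -0.115  0.342] 0.367
0.09 [ 0.64  -0.115  0.342] 0.367
t 10.45 tcp [ 0.6065 -0.1425  0.2359] psi 10.95 rot [-1.7990e+02 -8.0000e-02  1.0095e+02] gap 0.998 F [-0.29  0.35 -0.24]
tool shift cm [3.25 1.09 8.59] then turn wz -0.55
```

jog_arm:
  steps: [1,0.4,2,0,0,-0.55,100,1.5,0.4,3,0,0,0,100,0.75,0.25,2.5,0,0,0,100,0,0,1.1,0,0,0,100,0,0,0,0,0,0,100,0,0,0,0,0,0,100]

```text
t: 10.95
eef_pos: [0.6112, -0.109, 0.1512]
tool_rot: [-180.0, -0.0, 101.5]
force: [0.6, 0.4, 0.7]
finger_gap: 0.996
```

```bash
python3 - <<'E'
from rc import *
p=viewer.camera("wrist");save(p,"w7");np.savez("w7.npz",**p);W=cloud(p)
b=sel(W,(.61,-.11),.08,.040,.0475);print("blocktop",rect(W[b]),b.sum())
b=sel(W,(.61,-.11),.11,.009,.016);print("rim",rect(W[b]),b.sum())
E
python3 go.py .611 -.1085 .018 11.5
```

```text
blocktop (array([ 611.1, -108.5]), array([50. , 88.9]), 11.6) 2721
rim (array([ 615., -103.]), array([115.4, 145.5]), -3.44) 1985
t 11.0 tcp [ 0.612  -0.1095  0.1521] psi 11.5 rot [1.7993e+02 3.0000e-02 1.0150e+02] gap 0.998 F [ 0.9  -0.49  0.43]
tool shift cm [ 0.12 -0.08 13.41] then turn wz 0.0
```

View pics/w7.png

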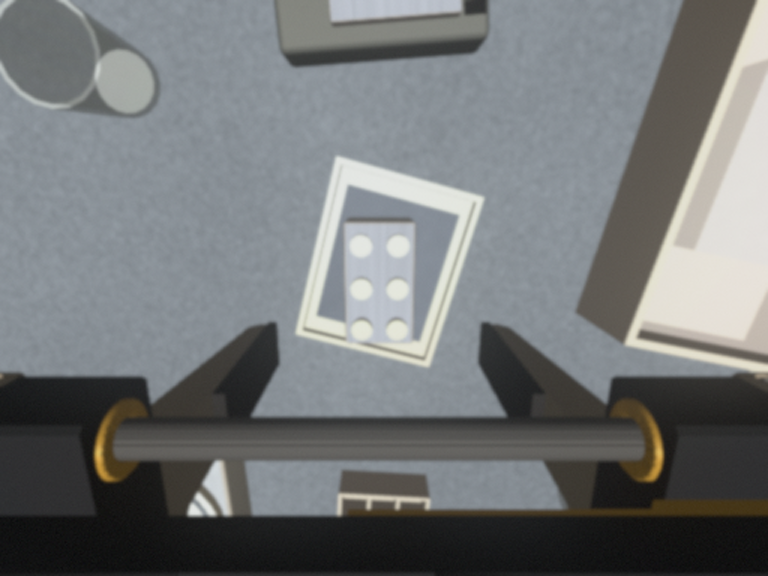

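jog_arm:
  steps: [0.05,-0.05,2,0,0,0,100,0,0,3.3,0,0,0,100,0,0,3,0,0,0,100,0,0,2.4,0,0,0,100,0,0,1.5,0,0,0,100,0,0,0.8,0,0,0,100,0,0,0,0,0,0,100,0,0,0,0,0,0,100]

```text
t: 11.67
eef_pos: [0.6119, -0.1097, 0.0221]
tool_rot: [179.9, 0.0, 101.4]
force: [-0.7, 0.6, -0.1]
finger_gap: 1.003
```

jog_arm:
  steps: [0.1,-0.05,0.35,0,0,0,100,0,0,0,0,0,0,80,0,0,0,0,0,0,70,0,0,0,0,0,0,64,0,0,0,0,0,0,58,0,0,0,0,0,0,52,0,0,0,0,0,0,45,0,0,0,0,0,0,35,0,0,0,0,0,0,25,0,0,0,0,0,0,25]

```text
t: 12.5
eef_pos: [0.6104, -0.1084, 0.0175]
tool_rot: [180.0, 0.0, 101.5]
force: [0.8, 0.5, 0.6]
finger_gap: 0.541
```

jog_arm:
  steps: [0,0,-0.5,0,0,0,25,0,0,-1.5,0,0,0,25,0,0,-2.5,0,0,0,25,0,0,-3,0,0,0,25,0,0,-3,0,0,0,25,0,0,-2.5,0,0,0,25,0,0,-1.5,0,0,0,25,0,0,-0.5,0,0,0,25,0,0,0,0,0,-2.2,25,0,0,0,0,0,-2.2,25,0,0,0,0,0,0,25]

```text
t: 13.42
eef_pos: [0.6091, -0.1083, 0.1662]
tool_rot: [-179.9, -0.0, 105.9]
force: [-0.5, -0.2, -4.4]
finger_gap: 0.541
```

```bash
python3 go.py .57 .06 .16 15.9
```

```text
t 13.4167 tcp [ 0.6091 -0.1083  0.1662] psi 15.95 rot [-1.7989e+02 -5.0000e-02  1.0595e+02] gap 0.541 F [-0.5  -0.18 -4.43]
tool shift cm [17.26  0.86  0.62] then turn wz 0.05
```

jog_arm:
  steps: [1,0.05,0,0,0,0,25,2,0.1,0,0,0,0,25,3,0.15,0,0,0,0,25,3.2,0.16,0,0,0,0,25,3.2,0.16,0,0,0,0,25,2.5,0.12,0,0,0,0,25,1.5,0.08,0,0,0,0,25,0.8,0.04,0,0,0,0,25,0,0,0,0,0,0,25,0,0,0,0,0,0,25]

```text
t: 14.25
eef_pos: [0.5712, 0.0594, 0.167]
tool_rot: [-180.0, 0.0, 105.9]
force: [0.8, 0.0, -4.8]
finger_gap: 0.544
```

```bash
python3 - <<'E'
from rc import *
p=viewer.camera("wrist");save(p,"w8");np.savez("w8.npz",**p);W=cloud(p)
b=sel(W,(.57,.11),.09,.0415,.049);print("heater",rect(W[b]),b.sum())
b=sel(W,(.57,.11),.13,.031,.0395);print("housing",rect(W[b]),b.sum())
E
python3 go.py .5725 .111 .06 15.9
```

```text
heater (array([572.5, 111.5]), array([ 80.2, 108.5]), 15.57) 5710
housing (array([564.8, 109.4]), array([134.3, 135.4]), -74.48) 5678
t 14.3 tcp [0.5714 0.0589 0.1671] psi 15.83 rot [-1.7998e+02  2.0000e-02  1.0583e+02] gap 0.541 F [-0.27 -0.16 -3.77]
tool shift cm [ 4.99  1.52 10.71] then turn wz -0.07
```

View pics/w8.png

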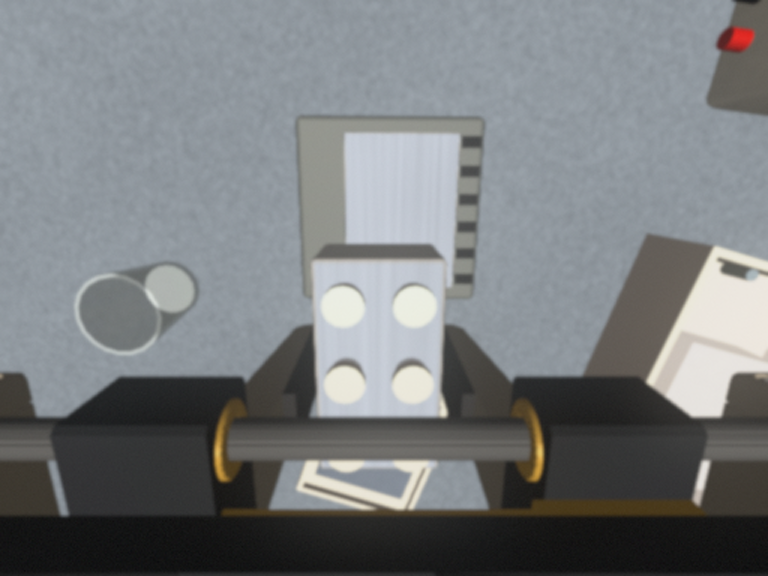

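jog_arm:
  steps: [1.5,0.5,1,0,0,0,25,2.2,0.6,2,0,0,0,25,1.4,0.45,2.5,0,0,0,25,0,0,2.2,0,0,0,25,0,0,1.4,0,0,0,25,0,0,0.8,0,0,0,25,0,0,0.4,0,0,0,25,0,0,0,0,0,0,25,0,0,0,0,0,0,25]

```text
t: 15.05
eef_pos: [0.5731, 0.1121, 0.065]
tool_rot: [180.0, 0.0, 105.8]
force: [-0.3, 0.3, -4.6]
finger_gap: 0.538
```

```bash
python3 go.py .5725 .1115 .0575 15.7
```

```text
t 15.05 tcp [0.5731 0.1121 0.065 ] psi 15.79 rot [1.7995e+02 1.0000e-02 1.0579e+02] gap 0.538 F [-0.33  0.28 -4.57]
tool shift cm [-0.05 -0.08  0.75] then turn wz 0.09
```

jog_arm:
  steps: [-0.05,-0.05,0.3,0,0,0,25,0,0,0.2,0,0,0,25,0,0,0.1,0,0,0,25,0,0,0,0,0,0,25,0,0,0,0,0,0,25]

```text
t: 15.47
eef_pos: [0.5721, 0.1121, 0.0585]
tool_rot: [180.0, 0.0, 105.9]
force: [-0.0, 0.3, -4.6]
finger_gap: 0.542
```

jog_arm:
  steps: [0,0,0.1,0,0,0,25,0,0,0,0,0,0,25,0,0,0,0,0,0,25]

```text
t: 15.72
eef_pos: [0.5723, 0.1122, 0.0574]
tool_rot: [180.0, 0.0, 105.9]
force: [0.0, 0.2, -2.9]
finger_gap: 0.541
```

Just touching. I'll release it.

jog_arm:
  steps: [0,0,0.05,0,0,0,25,0,0,0,0,0,0,56,0,0,0,0,0,0,64,0,0,0,0,0,0,75,0,0,0,0,0,0,90,0,0,0,0,0,0,100,0,0,0,0,0,0,100,0,0,0,0,0,0,100]

```text
t: 16.38
eef_pos: [0.5721, 0.1121, 0.0568]
tool_rot: [-180.0, 0.0, 105.8]
force: [0.7, 0.4, 0.4]
finger_gap: 0.972
```

jog_arm:
  steps: [0,0,-1,0,0,0,100,0,0,-3,0,0,0,100,0,0,-3.5,0,0,0,100,0,0,-4,0,0,0,100,0,0,-3.5,0,0,0,100,0,0,-2,0,0,0,100,0,0,0,0,0,0,100]

```text
t: 16.97
eef_pos: [0.5748, 0.1126, 0.233]
tool_rot: [179.5, 0.0, 105.9]
force: [0.4, 0.6, 0.2]
finger_gap: 0.999
```

```bash
python3 - <<'E'
from rc import *
p=viewer.camera("wrist");save(p,"w9");W=cloud(p)
b=sel(W,(.57,.11),.09,.0415,.049);print("heater",rect(W[b]),b.sum())
b=sel(W,(.57,.11),.09,.08,.088);print("block",rect(W[b]),b.sum())
E
python3 go.py .47 -.40 .25 7
```

```text
heater (array([572.5, 112. ]), array([ 80.1, 109. ]), 15.46) 1718
block (array([572.3, 111.7]), array([49.9, 89.5]), 15.81) 2143
t 17.0167 tcp [0.5736 0.1123 0.2302] psi 15.85 rot [1.7968e+02 3.0000e-02 1.0585e+02] gap 1.001 F [ 0.26  0.78 -0.06]
tool shift cm [-46.46 -23.96  -1.98] then turn wz 8.85
```

View pics/w9.png

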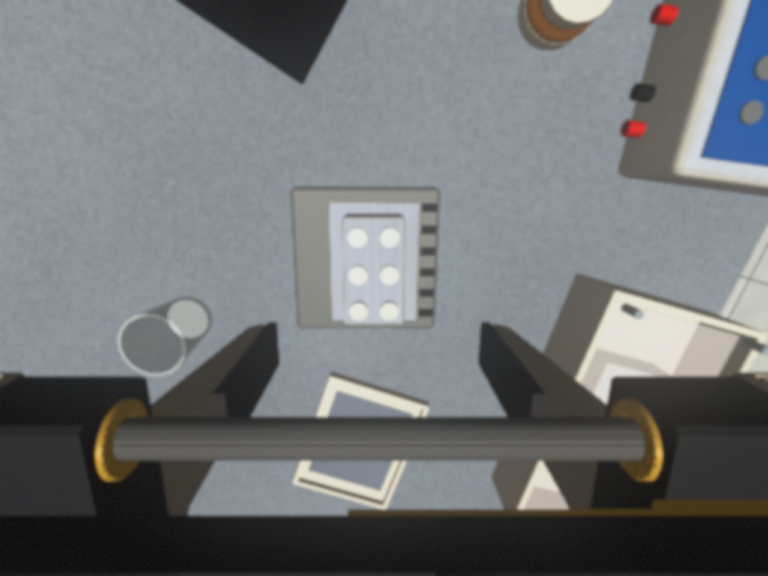

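The block is centred and square on the heater plate at (373,270). Next the tip box.

jog_arm:
  steps: [-2,-1,-0.5,0,0,0,100,-3.5,-1.8,-0.5,0,0,0,100,-3.5,-1.8,-0.5,0,0,0,100,-3.5,-1.8,-0.5,0,0,0,100,-3.5,-1.8,0,0,0,0,100,-3.5,-1.8,0,0,0,0,100,-3.5,-1.8,0,0,0,0,100,-3.5,-1.8,0,0,0,0,100,-3.5,-1.8,0,0,0,0,100,-3.5,-1.8,0,0,0,0,100,-3.5,-1.8,0,0,0,0,100,-3.5,-1.8,0,0,0,0,100]

```text
t: 18.02
eef_pos: [0.4811, -0.3357, 0.2455]
tool_rot: [-179.9, -0.1, 105.8]
force: [0.7, -0.7, -0.1]
finger_gap: 1.003
```

jog_arm:
  steps: [-3.5,-1.8,0,0,0,2,100,-2,-1.2,0,0,0,3,100,-1,-0.5,0,0,0,3,100,0,0,0,0,0,0.85,100,0,0,0,0,0,0,100,0,0,0,0,0,0,100]

```text
t: 18.52
eef_pos: [0.4648, -0.4048, 0.246]
tool_rot: [-179.9, -0.1, 97.1]
force: [-1.2, 0.0, -0.9]
finger_gap: 0.996
```

```bash
python3 - <<'E'
from rc import *
p=viewer.camera("wrist");save(p,"w10");np.savez("w10.npz",**p);W=cloud(p)
b=sel(W,(.47,-.357),.09,.098,.115);print("tip",rect(W[b]),b.sum(),np.median(W[b][:,2]))
b=sel(W,(.46,-.35),.09,.051,.059);P=W[b];print("plate",cv2.minEnclosingCircle((P[:,:2]*1000).astype(np.float32)),rect(P),b.sum())
b=sel(W,(.45,-.35),.13,.041,.0495);print("housing",rect(W[b]),b.sum())
E
python3 go.py .47 -.357 .17 6.5
```

```text
tip (array([ 470.7, -357.2]), array([55.3, 84.2]), 6.4) 3512 0.10393724042502597
plate ((468.0986328125, -350.0191650390625), 59.92576599121094) (array([ 467.2, -344.6]), array([108.1, 119.4]), -79.2) 3031
housing (array([ 458.2, -352.3]), array([130.2, 150.2]), -76.21) 3943
t 18.5667 tcp [ 0.465  -0.4047  0.2463] psi 7.13 rot [-1.7996e+02 -7.0000e-02  9.7130e+01] gap 1.005 F [-0.24 -1.28 -0.55]
tool shift cm [4.67 1.08 7.63] then turn wz 0.63
```

View pics/w10.png

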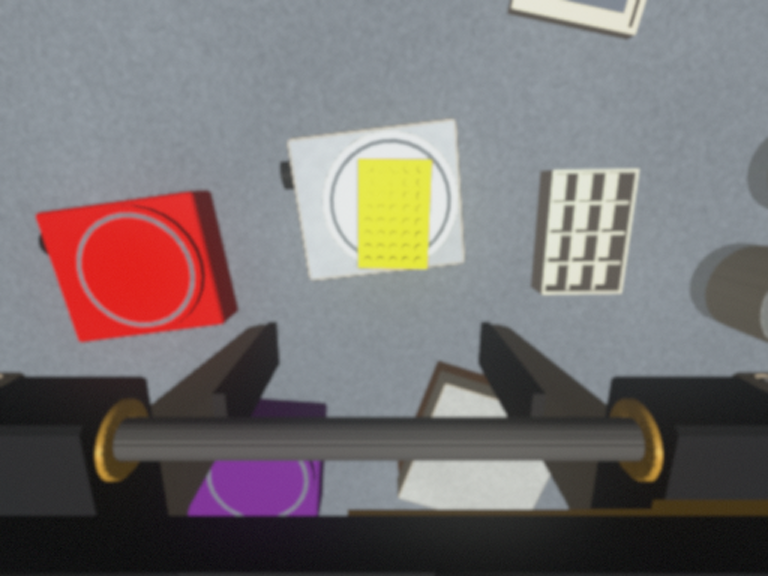

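jog_arm:
  steps: [1.5,0.4,1.5,0,0,0.7,100,2,0.45,2.5,0,0,0,100,1.15,0.3,2.5,0,0,0,100,0,0,1.2,0,0,0,100,0,0,0,0,0,0,100,0,0,0,0,0,0,100]

```text
t: 19.07
eef_pos: [0.4714, -0.3584, 0.1701]
tool_rot: [-180.0, -0.0, 96.4]
force: [0.2, -1.4, 0.1]
finger_gap: 1.0
```

```bash
python3 - <<'E'
from rc import *
p=viewer.camera("wrist");save(p,"w11");W=cloud(p)
b=sel(W,(.47,-.357),.09,.098,.115);print("tip",rect(W[b]),b.sum())
E
python3 go.py .4707 -.3572 .068 6.4
```

```text
tip (array([ 470.2, -357.1]), array([56.4, 83.6]), 6.49) 5228
t 19.1167 tcp [ 0.4718 -0.3592  0.1709] psi 6.35 rot [1.7995e+02 6.0000e-02 9.6350e+01] gap 1.002 F [ 0.21 -0.2   0.86]
tool shift cm [ 0.21 -0.09 10.29] then turn wz -0.05
```

View pics/w11.png

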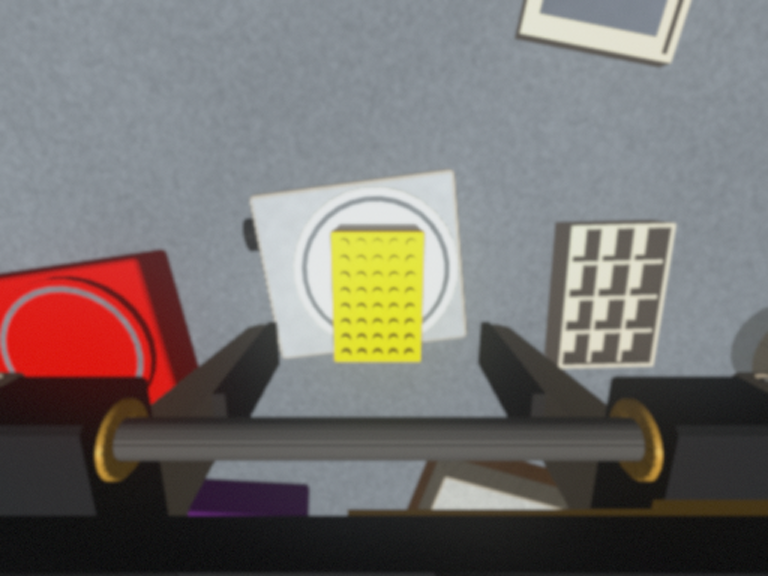

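jog_arm:
  steps: [0.15,-0.1,1.5,0,0,0,100,0,0,2.7,0,0,0,100,0,0,2.5,0,0,0,100,0,0,2,0,0,0,100,0,0,1.2,0,0,0,100,0,0,0.4,0,0,0,100,0,0,0,0,0,0,90,0,0,0,0,0,0,90]

```text
t: 19.78
eef_pos: [0.4707, -0.3579, 0.068]
tool_rot: [179.9, 0.1, 96.3]
force: [0.1, -0.6, 0.9]
finger_gap: 0.903
```

jog_arm:
  steps: [0,0,0,0,0,0,75,0,0,0,0,0,0,68,0,0,0,0,0,0,62,0,0,0,0,0,0,57,0,0,0,0,0,0,52,0,0,0,0,0,0,45,0,0,0,0,0,0,35,0,0,0,0,0,0,35]

```text
t: 20.45
eef_pos: [0.4702, -0.3573, 0.0674]
tool_rot: [180.0, 0.0, 96.3]
force: [-0.5, 0.6, 6.2]
finger_gap: 0.609
```

jog_arm:
  steps: [0,0,-0.5,0,0,0,35,0,0,-1.5,0,0,0,35,0,0,-2.5,0,0,0,35,0,0,-2.5,0,0,0,35,0,0,-2,0,0,0,35,0,0,-1,0,0,2,35,0,0,0,0,0,3,35,0,0,0,0,0,3,35,0,0,0,0,0,1.8,35,0,0,0,0,0,0,35,0,0,0,0,0,0,35]

```text
t: 21.37
eef_pos: [0.4697, -0.3569, 0.1668]
tool_rot: [-180.0, -0.0, 86.6]
force: [-0.3, -0.1, -1.2]
finger_gap: 0.609
```

```bash
python3 go.py .615 -.155 .165 -3.4
```

```text
t 21.3667 tcp [ 0.4697 -0.3569  0.1668] psi -3.43 rot [-1.7998e+02 -2.0000e-02  8.6570e+01] gap 0.609 F [-0.28 -0.15 -1.22]
tool shift cm [21.02 13.29  0.18] then turn wz -0.03
```

jog_arm:
  steps: [1,0.6,0,0,0,0,35,2,1.3,0,0,0,0,35,3,1.9,0,0,0,0,35,3,1.9,0,0,0,0,35,3,1.9,0,0,0,0,35,3,1.9,0,0,0,0,35,2.6,1.7,0,0,0,0,35,2,1.2,0,0,0,0,35,1,0.7,0,0,0,0,35,0.4,0.2,0,0,0,0,35,0,0,0,0,0,0,35,0,0,0,0,0,0,35]

```text
t: 22.37
eef_pos: [0.6148, -0.1562, 0.1666]
tool_rot: [-180.0, 0.0, 86.5]
force: [0.3, -0.4, -1.1]
finger_gap: 0.608
```

```bash
python3 - <<'E'
from rc import *
p=viewer.camera("wrist");save(p,"w12");np.savez("w12.npz",**p);W=cloud(p)
b=sel(W,(.615,-.103),.11,.009,.016);print("rim",rect(W[b]),b.sum())
E
python3 go.py .615 -.1027 .0174 -3.4
```

```text
rim (array([615.8, -89.6]), array([115.3, 118.4]), -3.27) 1407
t 22.4167 tcp [ 0.6147 -0.1566  0.1667] psi -3.54 rot [-1.7996e+02  1.0000e-02  8.6460e+01] gap 0.612 F [-0.57 -0.87 -1.26]
tool shift cm [ 5.38 -0.3  14.93] then turn wz -0.14
```

View pics/w12.png

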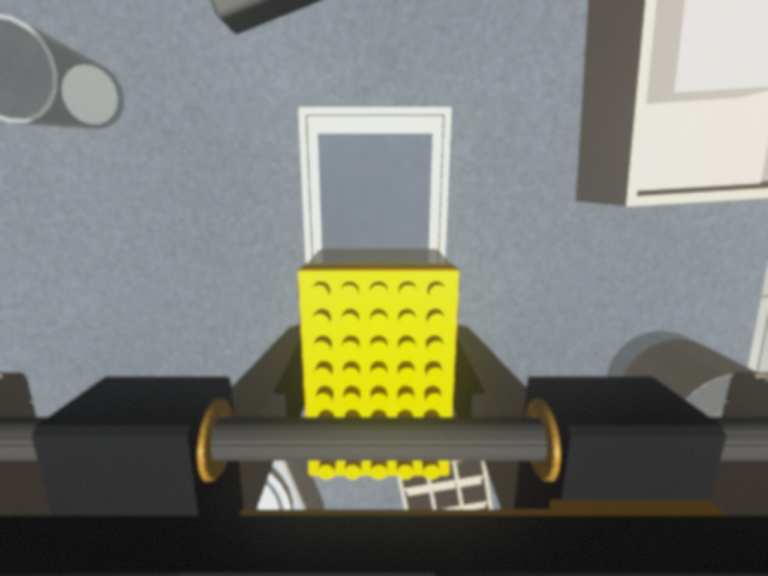

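jog_arm:
  steps: [1.5,-0.1,1,0,0,0,35,2.4,-0.15,2,0,0,0,35,1.45,0,2.7,0,0,0,35,0,0,2.7,0,0,0,35,0,0,2.5,0,0,0,35,0,0,1.6,0,0,0,35,0,0,1,0,0,0,35,0,0,0.5,0,0,0,35,0,0,0.2,0,0,0,35,0,0,0,0,0,0,35,0,0,0,0,0,0,35]

```text
t: 23.33
eef_pos: [0.617, -0.1023, 0.0258]
tool_rot: [179.9, 0.0, 86.5]
force: [0.0, 0.3, -1.4]
finger_gap: 0.61
```

```bash
python3 go.py .615 -.1027 .0174 -3.4
```

```text
t 23.3333 tcp [ 0.617  -0.1023  0.0258] psi -3.52 rot [1.7991e+02 1.0000e-02 8.6480e+01] gap 0.61 F [ 0.04  0.28 -1.41]
tool shift cm [-0.05 -0.19  0.84] then turn wz -0.12
```

jog_arm:
  steps: [-0.05,-0.15,0.4,0,0,0,35,0,0,0.2,0,0,0,35,0,0,0,0,0,0,35,0,0,0,0,0,0,35]

```text
t: 23.67
eef_pos: [0.6147, -0.1025, 0.0189]
tool_rot: [180.0, 0.0, 86.5]
force: [-0.0, 0.2, -1.9]
finger_gap: 0.606
```

jog_arm:
  steps: [0,0,0.1,0,0,0,35,0,0,0,0,0,0,35,0,0,0,0,0,0,35]

```text
t: 23.92
eef_pos: [0.6148, -0.1024, 0.0179]
tool_rot: [180.0, -0.0, 86.5]
force: [-0.4, 0.7, -1.5]
finger_gap: 0.607
```

jog_arm:
  steps: [0,0,0.05,0,0,0,35,0,0,0,0,0,0,35,0,0,0,0,0,0,62,0,0,0,0,0,0,68,0,0,0,0,0,0,76,0,0,0,0,0,0,88,0,0,0,0,0,0,100,0,0,0,0,0,0,100,0,0,0,0,0,0,100]

```text
t: 24.67
eef_pos: [0.6148, -0.1025, 0.0174]
tool_rot: [180.0, 0.0, 86.5]
force: [0.7, -1.1, 0.2]
finger_gap: 0.996
```

jog_arm:
  steps: [0,0,-1,0,0,0,100,0,0,-3,0,0,0,100,0,0,-4,0,0,0,100,0,0,-4,0,0,0,100,0,0,-4,0,0,0,100,0,0,-4,0,0,0,100,0,0,-2,0,0,0,100,0,0,0,0,0,0,100]

```text
t: 25.33
eef_pos: [0.6176, -0.1029, 0.2442]
tool_rot: [179.4, 0.1, 86.5]
force: [-0.3, 0.8, 0.2]
finger_gap: 0.994
```

```bash
python3 - <<'E'
from rc import *
p=viewer.camera("wrist");save(p,"w13");np.savez("w13.npz",**p);W=cloud(p)
b=sel(W,(.615,-.103),.11,.009,.016);print("rim",rect(W[b]),b.sum())
b=sel(W,(.615,-.103),.09,.048,.062);print("tip",rect(W[b]),b.sum())
E
python3 go.py .415 .30 .23 -3.4
```

```text
rim (array([ 615.1, -102.7]), array([115.2, 144.1]), -3.49) 1200
tip (array([ 615. , -102.1]), array([56.3, 83.1]), -3.55) 2428
t 25.3833 tcp [ 0.6162 -0.1027  0.241 ] psi -3.5 rot [1.7967e+02 4.0000e-02 8.6500e+01] gap 1.004 F [ 0.46 -0.12 -0.14]
tool shift cm [ 38.97 -22.54   1.1 ] then turn wz -0.1
```

View pics/w13.png

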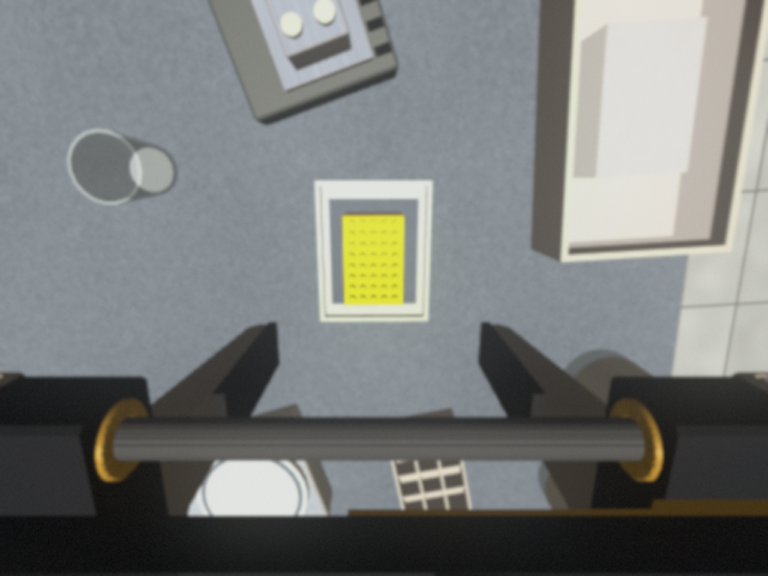

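The tip box is centred and square in the tray at (373,258). Back to the bottle on the mat.

jog_arm:
  steps: [1.5,-0.8,0,0,0,0,100,3.1,-1.65,0,0,0,0,100,3.1,-1.65,0,0,0,0,100,3.1,-1.65,0,0,0,0,100,3.1,-1.65,0,0,0,0,100,3.1,-1.65,0,0,0,0,100,3.1,-1.65,0,0,0,0,100,3.1,-1.65,0,0,0,0,100,3.1,-1.65,0,0,0,0,100,3.1,-1.65,0,0,0,0,100,3.1,-1.65,0,0,0,0,100,3.1,-1.65,0,0,0,0,100]

```text
t: 26.38
eef_pos: [0.4444, 0.2655, 0.2355]
tool_rot: [-179.8, 0.1, 86.5]
force: [0.0, 1.0, 0.9]
finger_gap: 0.997
```

jog_arm:
  steps: [3.1,-1.65,1,0,0,0,100,2.5,-1.3,2,0,0,0,100,1.2,-0.6,1,0,0,0,100,0,0,0,0,0,0,100,0,0,0,0,0,0,100,0,0,0,0,0,0,100]

```text
t: 26.88
eef_pos: [0.416, 0.3335, 0.197]
tool_rot: [-180.0, 0.1, 86.5]
force: [-0.1, -0.7, 0.4]
finger_gap: 0.999
```

```bash
python3 - <<'E'
from rc import *
p=viewer.camera("wrist");save(p,"w14");W=cloud(p)
b=sel(W,(.415,.339),.08,.105,.12);P=W[b];print(len(P),P.mean(0),cv2.minEnclosingCircle((P[:,:2]*1000).astype(np.float32)))
E
python3 go.py .4152 .3389 .082 -3.5
```

```text
1491 [0.41531515 0.33979291 0.1123442 ] ((415.1755676269531, 338.88201904296875), 21.959964752197266)
t 26.9333 tcp [0.4165 0.3335 0.1975] psi -3.55 rot [1.800e+02 2.000e-02 8.645e+01] gap 1.0 F [1.11 0.03 0.86]
tool shift cm [ 0.53 -0.16 11.55] then turn wz -0.05
```

View pics/w14.png

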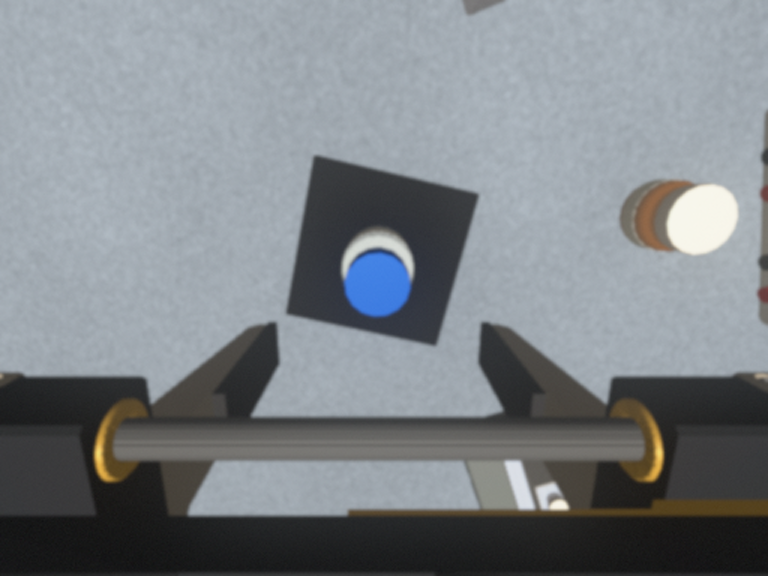

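jog_arm:
  steps: [0.5,-0.15,2,0,0,0,100,0,0,3,0,0,0,100,0,0,2.8,0,0,0,100,0,0,2,0,0,0,100,0,0,1.1,0,0,0,100,0,0,0.3,0,0,0,100,0,0,0,0,0,0,100,0,0,0,0,0,0,90]

```text
t: 27.6
eef_pos: [0.4158, 0.3398, 0.0865]
tool_rot: [179.9, -0.1, 86.5]
force: [0.1, 0.8, -0.0]
finger_gap: 0.949
```

jog_arm:
  steps: [0,0,0,0,0,0,60,0,0,0,0,0,0,55,0,0,0,0,0,0,50,0,0,0,0,0,0,45,0,0,0,0,0,0,40,0,0,0,0,0,0,30,0,0,0,0,0,0,20,0,0,0,0,0,0,20]

```text
t: 28.27
eef_pos: [0.4149, 0.3396, 0.0854]
tool_rot: [180.0, -0.0, 86.5]
force: [0.1, 0.8, 1.1]
finger_gap: 0.471
```

jog_arm:
  steps: [0,0,-0.5,0,0,0,20,0,0,-1.5,0,0,0,20,0,0,-2.5,0,0,0,20,0,0,-3,0,0,0,20,0,0,-3,0,0,0,20,0,0,-3,0,0,0,20,0,0,-1.7,0,0,0,20,0,0,-0.8,0,0,0,20,0,0,0,0,0,0,20,0,0,0,0,0,0,20]

```text
t: 29.1
eef_pos: [0.4144, 0.3392, 0.2446]
tool_rot: [-180.0, 0.0, 86.5]
force: [-0.6, -0.4, -2.9]
finger_gap: 0.469
```

```bash
python3 go.py .468 -.40 .235 -3.5;python3 go.py .468 -.35 .235 -3.5
```

```text
t 29.1 tcp [0.4144 0.3392 0.2446] psi -3.5 rot [-1.7996e+02  3.0000e-02  8.6500e+01] gap 0.469 F [-0.57 -0.42 -2.85]
tool shift cm [-73.46   9.86   0.96] then turn wz 0.0
t 29.1 tcp [0.4144 0.3392 0.2446] psi -3.5 rot [-1.7996e+02  3.0000e-02  8.6500e+01] gap 0.469 F [-0.57 -0.42 -2.85]
tool shift cm [-68.47   9.55   0.96] then turn wz 0.0
```

jog_arm:
  steps: [-1,0.13,0,0,0,0,20,-2,0.27,0,0,0,0,20,-3,0.4,0,0,0,0,20,-3.3,0.44,0,0,0,0,20,-3.3,0.44,0,0,0,0,20,-3.3,0.44,0,0,0,0,20,-3.3,0.44,0,0,0,0,20,-3.3,0.44,0,0,0,0,20,-3.3,0.44,0,0,0,0,20,-3.3,0.44,0,0,0,0,20,-3.3,0.44,0,0,0,0,20,-3.3,0.44,0,0,0,0,20]

```text
t: 30.1
eef_pos: [0.439, -0.0217, 0.2438]
tool_rot: [-179.8, 0.0, 86.5]
force: [1.4, 0.7, -1.8]
finger_gap: 0.475
```

jog_arm:
  steps: [-3.3,0.44,0,0,0,0,20,-3.3,0.44,0,0,0,0,20,-3.3,0.44,0,0,0,0,20,-3.3,0.44,0,0,0,0,20,-3.3,0.44,0,0,0,0,20,-3.3,0.44,0,0,0,0,20,-3.3,0.44,0,0,0,0,20,-3.3,0.44,0,0,0,0,20,-3.3,0.44,0,0,0,0,20,-3,0.4,0,0,0,0,20,-2.5,0.33,0,0,0,0,20,-1.6,0.2,0,0,0,0,20]

```text
t: 31.1
eef_pos: [0.4654, -0.3922, 0.2433]
tool_rot: [-179.9, -0.1, 86.4]
force: [-0.3, 0.6, -1.8]
finger_gap: 0.471
```

jog_arm:
  steps: [-1,0.13,0,0,0,0,20,0,0,0,0,0,0,20,0,0,0,0,0,0,20,0,0,0,0,0,0,20]

```text
t: 31.43
eef_pos: [0.4674, -0.3987, 0.245]
tool_rot: [-180.0, -0.1, 86.5]
force: [-0.1, 0.6, -2.3]
finger_gap: 0.47
```

```bash
python3 - <<'E'
from rc import *
p=viewer.camera("wrist");save(p,"w15");np.savez("w15.npz",**p);W=cloud(p)
b=sel(W,(.468,-.35),.09,.051,.059);P=W[b];print("plate",cv2.minEnclosingCircle((P[:,:2]*1000).astype(np.float32)),rect(P),b.sum())
b=sel(W,(.458,-.352),.13,.041,.0495);print("housing",rect(W[b]),b.sum())
E
python3 go.py .468 -.35 .1364 -3.5
```

```text
plate ((468.01080322265625, -350.10968017578125), 59.806331634521484) (array([ 468.2, -346.1]), array([111.2, 118. ]), 88.21) 6027
housing (array([ 458.3, -352.4]), array([130.1, 150.2]), -76.15) 3696
t 31.4833 tcp [ 0.4675 -0.3987  0.2452] psi -3.45 rot [-1.7998e+02 -4.0000e-02  8.6550e+01] gap 0.472 F [-0.44 -0.27 -2.78]
tool shift cm [ 4.86 -0.25 10.88] then turn wz 0.05
```

View pics/w15.png

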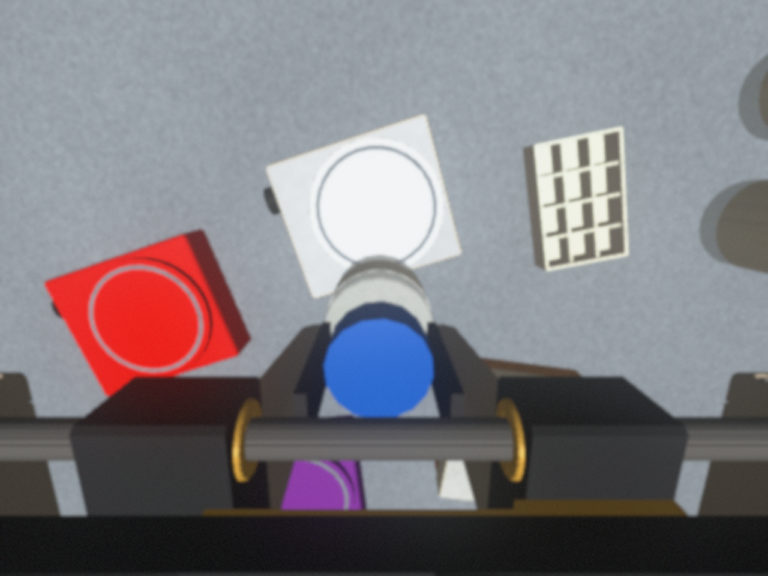

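The white stirrer plate is at (377,205), and the red and purple ones stay apart. Lowering the bottle.

jog_arm:
  steps: [1.2,-0.05,0.5,0,0,0,20,2.2,-0.1,1.5,0,0,0,20,1.4,-0.05,2.2,0,0,0,20,0,0,2.3,0,0,0,20,0,0,1.7,0,0,0,20,0,0,1,0,0,0,20,0,0,0.6,0,0,0,20,0,0,0.3,0,0,0,20,0,0,0,0,0,0,20,0,0,0,0,0,0,20]

```text
t: 32.32
eef_pos: [0.469, -0.3523, 0.1451]
tool_rot: [179.9, 0.0, 86.5]
force: [-0.4, -0.8, -2.3]
finger_gap: 0.475
```

```bash
python3 go.py .468 -.35 .1364 -3.5
```

```text
t 32.3167 tcp [ 0.469  -0.3523  0.1451] psi -3.5 rot [1.7994e+02 4.0000e-02 8.6500e+01] gap 0.475 F [-0.42 -0.8  -2.34]
tool shift cm [ 0.22 -0.11  0.87] then turn wz -0.0
```

jog_arm:
  steps: [0.15,-0.1,0.3,0,0,0,20,0,0,0.2,0,0,0,20,0,0,0.15,0,0,0,20,0,0,0,0,0,0,20,0,0,0,0,0,0,20]

```text
t: 32.73
eef_pos: [0.4676, -0.3505, 0.1378]
tool_rot: [-180.0, -0.0, 86.5]
force: [0.7, 0.2, -2.1]
finger_gap: 0.474
```

```bash
python3 go.py .468 -.35 .1364 -3.5
```

```text
t 32.7333 tcp [ 0.4676 -0.3505  0.1378] psi -3.51 rot [-180.     -0.     86.49] gap 0.474 F [ 0.73  0.19 -2.07]
tool shift cm [0.05 0.04 0.14] then turn wz -0.01
```

jog_arm:
  steps: [0.05,0.03,0.08,0,0,0,20,0,0,0,0,0,0,20,0,0,0.05,0,0,0,20,0,0,0,0,0,0,20,0,0,0,0,0,0,20]

```text
t: 33.15
eef_pos: [0.468, -0.35, 0.1365]
tool_rot: [180.0, -0.0, 86.5]
force: [-0.4, -1.5, -1.8]
finger_gap: 0.47
```

jog_arm:
  steps: [0,0,0.05,0,0,0,20,0,0,0,0,0,0,20,0,0,0,0,0,0,20]

```text
t: 33.4
eef_pos: [0.4681, -0.3501, 0.1364]
tool_rot: [180.0, 0.0, 86.5]
force: [-1.1, 1.3, 3.4]
finger_gap: 0.472
```

Contact. I release the bottle and rise.

jog_arm:
  steps: [0,0,0,0,0,0,50,0,0,0,0,0,0,58,0,0,0,0,0,0,70,0,0,0,0,0,0,85,0,0,0,0,0,0,100,0,0,0,0,0,0,100,0,0,0,0,0,0,100]

```text
t: 33.98
eef_pos: [0.468, -0.35, 0.136]
tool_rot: [180.0, 0.0, 86.5]
force: [0.4, 0.2, 0.1]
finger_gap: 0.911
```

jog_arm:
  steps: [0,0,-1,0,0,0,100,0,0,-3,0,0,0,100,0,0,-3,0,0,0,100,0,0,-3.5,0,0,0,100,0,0,-3.5,0,0,0,100,0,0,-1.5,0,0,0,100,-2,0,0,0,0,0,100,-3,0,0,0,0,0,100,-2,0,0,0,0,0,100,0,0,0,0,0,0,100,0,0,0,0,0,0,100]

```text
t: 34.9
eef_pos: [0.4634, -0.4204, 0.2914]
tool_rot: [180.0, -0.0, 86.4]
force: [0.1, 0.5, -0.0]
finger_gap: 0.998
```

Run:
```python
from rc import *
p=viewer.camera("wrist");save(p,"w16");W=cloud(p)
b=sel(W,(.468,-.35),.08,.157,.168);P=W[b];print(len(P),P.mean(0),cv2.minEnclosingCircle((P[:,:2]*1000).astype(np.float32)))
b=sel(W,(.468,-.35),.09,.051,.059);P=W[b];print("plate",cv2.minEnclosingCircle((P[:,:2]*1000).astype(np.float32)))
p=viewer.camera("scene");save(p,"s2")
W=cloud(p)
W0=cloud(dict(np.load("scene0.npz",allow_pickle=True)))
for nm,c in dict(beaker=(.41,-.003),rack=(.665,-.357),jar=(.657,.355)).items():
    for Q in(W0,W): b=sel(Q,c,.09,.012,.1);print(nm,Q[b].mean(0).round(4),b.sum())
```

```text
1284 [ 0.46822115 -0.35048785  0.16350077] ((468.101318359375, -350.7122497558594), 21.83966827392578)
plate ((468.0003356933594, -349.8514099121094), 59.8983039855957)
beaker [ 0.4022 -0.0066  0.0494] 279
beaker [ 0.4013 -0.0066  0.0493] 279
rack [ 0.6625 -0.3573  0.0243] 471
rack [ 0.6622 -0.3574  0.0244] 464
jar [0.6665 0.3504 0.0466] 258
jar [0.6664 0.3504 0.0463] 261
```

View pics/w16.png

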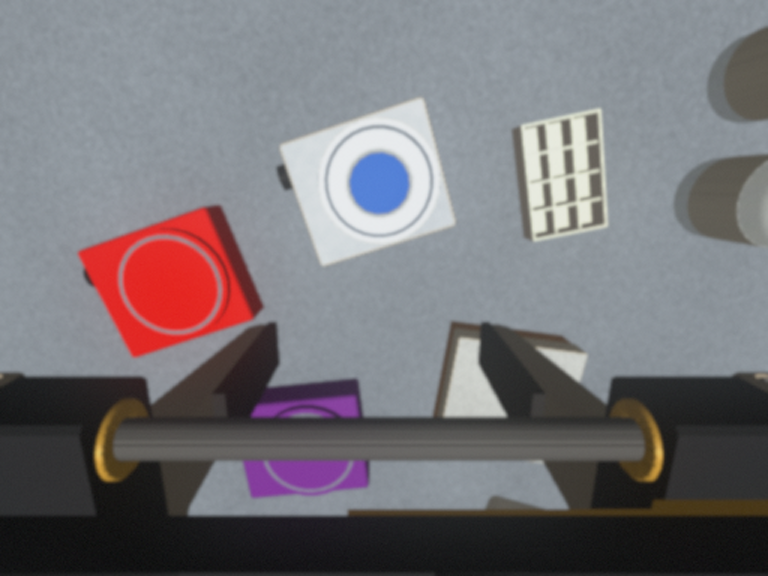

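View pics/s2.png

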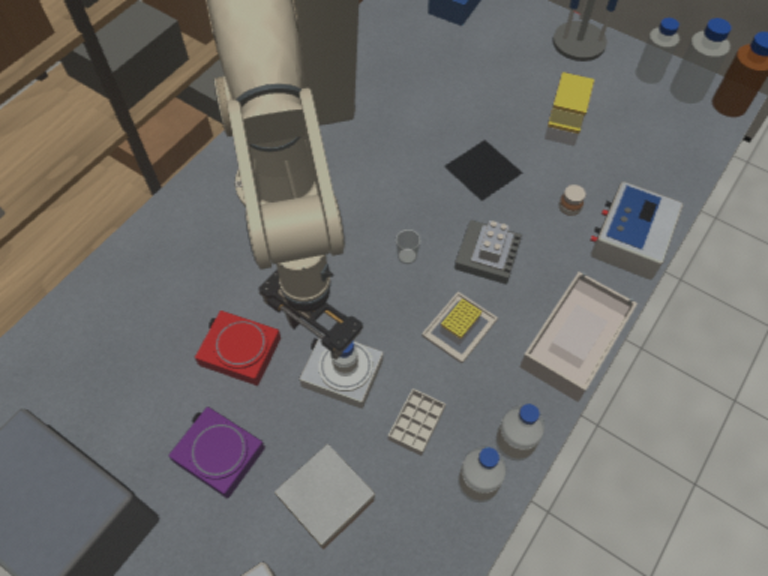

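All three things are in place: bottle on the white stirrer at (345,360), block on the heater (492,243), tip box in the tray (460,320). The mat is empty and the gripper is clear. Handing in.

```bash
python3 -c "
from bench import sign_off; print(sign_off())"
```

```text
the job is handed in; nothing more can be done
None
```

The job is done and handed in after about 35 s of the 120 s allowed. I parked the bottle in the middle of the mat and let it go there. Then I put the block on the heater, the tip box in the tray, and the bottle on the white stirrer.

My last camera checks, each taken just after that item was released:

| Item | Off centre | Angle error | Upright |
|---|---|---|---|
| Block on heater plate | about 0.3 mm | about 0.3° | yes |
| Tip box in tray | about 0.6 mm | about 0.1° | yes |
| Bottle on stirrer plate | under 1 mm | round, not measured | yes |

- **Left alone:** the beaker, rack and jar read within 1 mm of where they started. I did not touch the red and purple look-alikes.
- **Forces:** the highest force reported at the end of a move was about 6 N.
- **Final view:** the gripper was open and clear of everything, and the mat was empty.
- **Disagreements:** the scene and top cameras differed by 2–4 mm, so I placed everything from the closer wrist views. The network also gave wrong labels (the red and purple look-alikes as stirrers, the mat as a tray, the block as a tip box), which I sorted out by the descriptions. No check failed.

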